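Set the culture-dish turntable to its marked angle and log it

TASK

On the culture-dish turntable, put a fingertip in one of the bays of the blue dial and push it round until its white index line lines up with the yellow line on the black marker clip, then press the green button all the way down to log the angle and let it come back up. Grasp and lift nothing: the dish stays lying in the dial, the marker clip stays where it is set, the other things on the bench are not disturbed, and the button is not pressed before the lines meet.

Things in the scene. Friction and masses are not known exactly. Their poses are not given: they have to be found in the camera images.
- dial_center (a point): On the turntable's vertical axis, at the top of the blue dial (48 mm above the worktop). The turntable is a fixed instrument: a white round base, 242 mm across, 18 mm high, with black scale lines every 10 degrees; on its +y side a white console as high carries the green button. The point's x, y axes are the base's; the base is turned about the vertical from run to run.
- dial (a joint): Angle of the dial (rad), counter-clockwise from above positive; at 0 the index line points along the base's -x. An aluminium disc, radius 95 mm, top at 30 mm, carries a blue ribbed ring (top at 48 mm), cut by three finger bays. Dry friction holds it where it is left (about 1.5 N at radius 80 mm turns it; no spring, no coasting). It starts 0.8 to 2.4 rad clockwise of the marker; stops at +-3.1.
- index_line (a point): Outer end of the dial's white index line (5 mm wide), at radius 95 mm on the top edge of the blue ring, 48 mm above the worktop, in the middle of one grip segment. The line also runs down the rim.
- marker (a joint): Angle of the black marker clip on the base (rad), same zero and sense as joint dial: the lines meet when both joints have the same value. The clip is stiff and is left where it is.
- target_line (a point): Middle of the yellow line (5 mm wide) on the black marker clip (20 x 16 mm, top 25 mm above the worktop), at radius 110 mm on the base's scale ring, just outside the dial. Its x axis is radial (points to the turntable's axis), y tangential.
- bay0 (a point): Centre of the floor of the finger bay 60 degrees counter-clockwise of the index line, radius 80 mm, 30 mm above the worktop; turns with the dial. Each bay is 48 degrees wide (60 mm here), 18 mm deep, from radius 60 to 95 mm, open above and outward; closed fingertips fit in and push its end wall. Between bays are solid 72 degree blue segments, too wide to pinch.
- bay1 (a point): The same for the bay opposite the index line (180 degrees from it).
- bay2 (a point): The same for the bay 60 degrees clockwise of the index line.
- log_button (a joint): Travel of the green push button (m): 0 up, 0.006 fully down; it springs back. Fully down takes about 4 N.
- log_button_top (a point): Centre of the top of the green button (28 mm across), which is pressed straight down; 158 mm from the turntable's axis, along the base's +y.
- dish: Loose culture dish with lid, 90 mm across, 15 mm high, lying in the middle of the dial on the aluminium disc with its top just below the top of the blue ring. Origin: centre of its underside, z up.
- tape: Roll of brown tape, 94 mm across, 48 mm high, loose bystander. Origin: centre of its underside.
- orange_cup: Specimen cup with orange lid, 61 mm across, 70 mm high, loose bystander. Origin: centre of its underside.
- white_cup: Specimen cup with white lid, 61 mm across, 70 mm high, loose bystander. Origin: centre of its underside.
- lab_timer: White lab timer lying on its back, 66 x 72 x 16 mm, loose bystander. Origin: centre of its underside.
- slides: Dark blue slide box, 140 x 91 x 42 mm, loose bystander. Origin: centre of its underside.
- red_marker: White marker pen with red cap, 135 mm long, loose bystander. Origin: centre of its underside.
Mind the look-alikes: they are no part of the job. Leave any purple look-alike of the dish alone.

How it is judged:
By the outcome, as a careful person would: the job done as asked, in the order asked, and still so for the second after the job is handed in, with the robot touching nothing.
It also fails if it takes over 51 s, if anything falls off the work surface, if the arm or the gripper's body presses on something with over 40 N, if the wrist force passes 120 N, or if a joint passes its speed limit or range.

ROBOT

A 7-joint arm with a two-finger parallel gripper is mounted at the origin on a cart in front of the work surface, level with it; the furniture and walls round the work are solid. World frame = base frame: x ahead of the robot, y to its left, z up, the work surface at z = 0. Lengths are in m, angles in rad, forces in N, time in s.
With the tool pointing down it reaches from about 0.35 to 0.9 m from the base axis. Payload 7.2 kg.
Tool frame: the origin (TCP) lies midway between the tips of the shut fingers; the grasp point (between the pads) lies 19 mm behind it; z points along the fingers, y is the line along which they close (so a half turn about z gives the same grasp; the last joint's range is limited). The gripper opens to 88 mm and grips with 3 to 60 N. Pads are 20 mm wide; open, the fingers measure 115 mm over their backs; the gripper's body (75 mm by 178 mm) begins 61 mm behind the grasp point.
Start: joints at [1.129, 0.411, -0.013, 1.596, 0.006, 1.134, -0.082], TCP at [0.228, -0.582, 0.223] pointing down, gripper open.
Joint ranges: [-2.95, 2.95], [-0.29, 1.99], [-1.47, 1.44], [0.14, 2.54], [-1.03, 4.17], [0.13, 1.85], [-2.86, 2.86]. Speed limits (rad/s): [2.39, 2.39, 3.01, 3.01, 3.14, 3.14, 3.14].

INTERFACE

Orientations are given as a rotation vector (axis times angle).
In Python, from workcell import bot, optics, job_done, readout gives the robot as it stands. Calls block until the motion is done:
- bot.move_ptp(position, orientation): joint-space move of the TCP to a pose.
- bot.move_l(position, attitude=None, velocity=0.15): straight line of the TCP; attitude=None keeps the orientation; velocity is the mean speed in m/s.
- bot.set_joints(angles): joint-space move.
- bot.gripper_to(opening, newtons=None): finger opening in m; newtons is the grip in N (None keeps the last); returns when the fingers have stopped.
- bot.pause(seconds).
- bot.inverse_kinematics(position, orientation): joint angles nearest the present ones, or None.
- optics.grab_frame(name): name is "scene" or "top"; returns the picture (420x560x3 uint8, red, green, blue); there is no depth.
- optics.camera_params(name): a dict with "fx", "fy", "cx", "cy" (pixels), "extrinsics" (4x4, takes a point from camera to world coordinates). Camera axes: x right, y down, z forward; pixel columns grow to the right and rows downward; lengths in m; the calibration is good to about 2 mm. A picture is of the moment at which its call begins. camera_params takes no time and is no camera call.
A pose or a line that the arm cannot do raises bot.PlanningError and nothing moves.
- job_done(): hands the job in; it is judged then, once.
Readings, each from a call of its own:
- readout.current_time_s(): time.
- readout.current_joint_pos(): joint angles.
- readout.current_joint_vel(): joint speeds.
- readout.current_joint_efforts(): joint torques, N m.
- readout.current_tool_pos(): TCP position.
- readout.current_orientation(): TCP orientation.
- readout.current_force(): force on the tool from outside, world axes, zero at the start.
- readout.current_wrist_torque(): the same for the moment, N m.
- readout.current_gripper_width(): finger opening in m.
- readout.current_gripper_force(): force on a finger pad.
Only numpy, scipy, OpenCV 4.12 (cv2) and the standard library are available. Lean on these libraries where they do the work, as an engineer would, in place of code of your own. Each camera call takes 0.05 s, during which the arm holds its last target. There are 200 camera calls.

## Working session

There is one attempt and no reset: what is moved stays moved. The work goes in short steps, each a Python script; the robot and the scene stay as the last script left them, time stands still between calls to the robot, and variables do not carry over. Pictures are saved under pics/ and viewed, at most 10 in all, crops included, and the job is handed in when it is done.

```bash
mkdir -p pics; ls; python3 - <<'E'
from workcell import bot, optics, readout
import cv2
for n in("scene","top"):
    im=optics.grab_frame(n); cv2.imwrite(f"pics/{n}0.png",im[:,:,::-1]); p=optics.camera_params(n); print(n,p)
print(readout.current_time_s(),readout.current_orientation())
E
```

```text
pics
scene {'fx': 434.4245838974879, 'fy': 434.4245838974879, 'cx': 277.1046552048033, 'cy': 212.8227706307653, 'extrinsics': array([[-0.66865985, -0.57671261,  0.46935761, -0.06034082],
       [-0.74348045,  0.50884218, -0.43395445,  0.39516291],
       [ 0.01143805, -0.63912612, -0.76901689,  1.10388266],
       [ 0.        ,  0.        ,  0.        ,  1.        ]])}
top {'fx': 516.0038781013955, 'fy': 516.0038781013955, 'cx': 277.2718225979267, 'cy': 210.7537907822389, 'extrinsics': array([[ 0.03653733, -0.97319265,  0.22707066,  0.25429077],
       [-0.9993241 , -0.03466147,  0.0122444 , -0.21273313],
       [-0.00404555, -0.22736456, -0.97380131,  1.41276036],
       [ 0.        ,  0.        ,  0.        ,  1.        ]])}
0.1 [-3.08554099e+00 -5.83518909e-01  6.05347235e-04]
```

View pics/scene0.png

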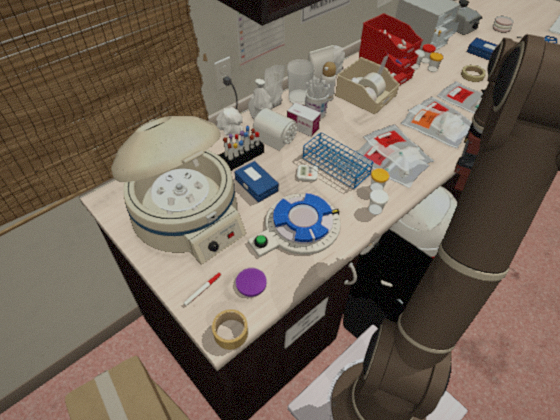

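View pics/top0.png

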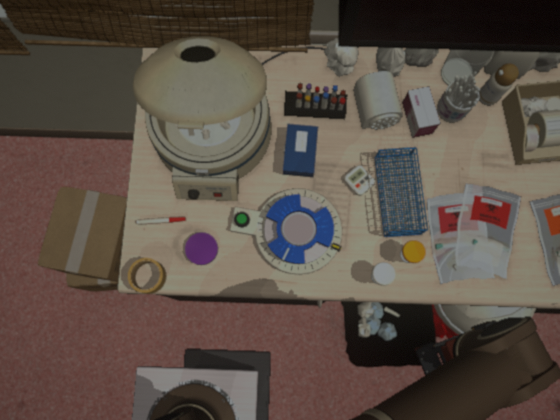

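The top view shows the dial near (299,230), the green button near (241,219), the marker clip near (336,247) and the white-lid cup near (383,272). The slide box, timer and basket lie beyond the dial. Next I'll zoom in and compute positions.

```bash
cat > h.py <<'E'
import numpy as np, cv2
from workcell import bot, optics, readout
def ray(n,uv,z):
    p=optics.camera_params(n);E=p["extrinsics"]
    uv=np.atleast_2d(uv).astype(float)
    d=np.c_[(uv[:,0]-p["cx"])/p["fx"],(uv[:,1]-p["cy"])/p["fy"],np.ones(len(uv))]@E[:3,:3].T
    return E[:3,3]+d*((z-E[2,3])/d[:,2])[:,None]
def proj(n,P):
    p=optics.camera_params(n);E=p["extrinsics"]
    c=(np.atleast_2d(P)-E[:3,3])@E[:3,:3]
    return np.c_[c[:,0]/c[:,2]*p["fx"]+p["cx"],c[:,1]/c[:,2]*p["fy"]+p["cy"]]
def tri(uvs):
    A=np.zeros((3,3));b=np.zeros(3)
    for n,uv in uvs.items():
        o=optics.camera_params(n)["extrinsics"][:3,3]; d=ray(n,uv,0)[0]-o; d/=np.linalg.norm(d)
        M=np.eye(3)-np.outer(d,d);A+=M;b+=M@o
    return np.linalg.solve(A,b)
def masks(n,im,box):
    hsv=cv2.cvtColor(im,cv2.COLOR_RGB2HSV); r=np.zeros(im.shape[:2],np.uint8); x0,y0,x1,y1=box; r[y0:y1,x0:x1]=255
    g=lambda lo,hi:cv2.inRange(hsv,lo,hi)&r
    return dict(green=g((50,110,30),(85,255,255)),blue=g((100,130,60),(125,255,255)),yellow=g((20,110,90),(35,255,255)))
BOX=dict(top=(222,180,350,280),scene=(240,185,350,258))
def cen(m):
    n,l,s,c=cv2.connectedComponentsWithStats(m); i=1+np.argmax(s[1:,4]); return c[i],s[i,4]
E
python3 - <<'E'
from h import *
out=[]
R={}
for n in("top","scene"):
    im=cv2.cvtColor(cv2.imread(f"pics/{n}0.png"),cv2.COLOR_BGR2RGB); x0,y0,x1,y1=BOX[n]
    m=masks(n,im,BOX[n]); 
    for k in m: R[k,n]=cen(m[k]); print(n,k,R[k,n],cv2.boundingRect(m[k]))
    c=cv2.resize(im[y0:y1,x0:x1],None,fx=5,fy=5,interpolation=cv2.INTER_CUBIC)
    cv2.imwrite(f"pics/{n}_crop.png",c[:,:,::-1])
for k in("green","yellow"):print(k,tri({n:R[k,n][0] for n in("top","scene")}))
# base/ring center: ellipse of blue outer hull on z=.048
for n in("top","scene"):
    im=cv2.cvtColor(cv2.imread(f"pics/{n}0.png"),cv2.COLOR_BGR2RGB)
    ys,xs=np.nonzero(masks(n,im,BOX[n])["blue"]); P=ray(n,np.c_[xs,ys],.048)[:,:2]
    h=cv2.convexHull(P.astype(np.float32)); print(n,cv2.minEnclosingCircle(h))
E
```

```text
top green (array([241.1744186 , 218.31395349]), np.int32(86)) (236, 214, 11, 10)
top blue (array([298.27237136, 228.0352349 ]), np.int32(1788)) (267, 195, 66, 68)
top yellow (array([335.06666667, 245.86666667]), np.int32(15)) (332, 244, 7, 4)
scene green (array([260.50724638, 239.56521739]), np.int32(69)) (256, 236, 10, 9)
scene blue (array([302.88060965, 217.33530906]), np.int32(1181)) (247, 185, 85, 57)
scene yellow (array([334.90909091, 210.54545455]), np.int32(11)) (333, 210, 6, 3)
green [ 0.54908695 -0.09871167  0.03451887]
yellow [ 0.48207144 -0.35697368  0.02875683]
top ((0.5268853902816772, -0.2534849941730499), 0.09380009770393372)
scene ((0.5823432803153992, -0.23628604412078857), 0.15822911262512207)
```

View pics/top_crop.png

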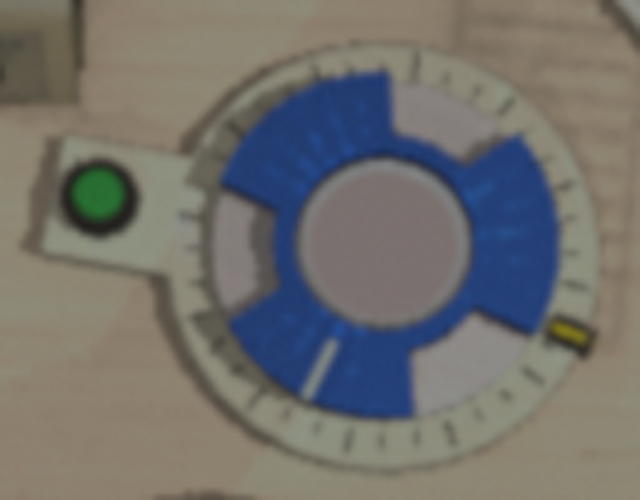

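View pics/scene_crop.png

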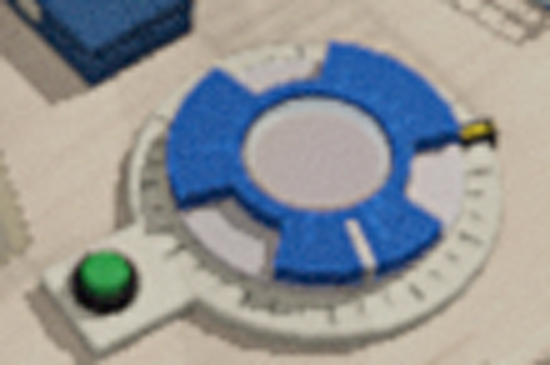

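Top crop: the index line's outer end is at full-frame (283,259) and the yellow line at (336,247). The index therefore has to go about 85° counter-clockwise. bay0 is at about (316,254), toward the clip. The scene view agrees with this. I'll measure the angles with polar profiles and check IK for a push arc in bay0.

```bash
cat >> h.py <<'E'
def center(n,im):
    m=masks(n,im,BOX[n])["blue"]; k,l,s,c=cv2.connectedComponentsWithStats(m)
    d=np.hypot(*(c[1:]-proj(n,[.527,-.2535,.048])[0]).T)+1e3*(s[1:,4]<300); m=l==1+np.argmin(d)
    ys,xs=np.nonzero(m); return cv2.minEnclosingCircle(ray(n,np.c_[xs,ys],.048)[:,:2].astype(np.float32))
def prof(n,im,C,r,z,f):
    th=np.deg2rad(np.arange(-180,180,.5)); T,Rr=np.meshgrid(th,r)
    uv=proj(n,np.c_[(C[0]+Rr*np.cos(T)).ravel(),(C[1]+Rr*np.sin(T)).ravel(),np.full(T.size,z)]).astype(np.float32)
    s=cv2.remap(f(im.astype(np.float32)),uv[:,0].reshape(T.shape),uv[:,1].reshape(T.shape),cv2.INTER_LINEAR)
    return s.mean(0)
def peak(p,lo=None,hi=None):
    a=np.arange(-180,180,.5); q=p.copy()
    if lo is not None:q[(a<lo)|(a>hi)]=-1e9
    i=int(np.argmax(q)); k=(np.arange(i-10,i+11))%720; w=np.clip(p[k]-p[i]*.4,0,None)
    return a[i]+.5*(w*np.arange(-10,11)).sum()/w.sum(), p[i]
def line_index(n,im,C,guess,win):
    p=prof(n,im,C,np.linspace(.07,.093,9),.048,lambda i:i[...,0]) # red: white>>blue
    p=p-np.minimum(np.roll(p,14),np.roll(p,-14)).clip(0)*1.0
    a=prof(n,im,C,np.linspace(.07,.093,9),.048,lambda i:i[...,0]); a=a-np.maximum(np.roll(a,12),np.roll(a,-12))
    return peak(a,guess-win,guess+win)
def line_yellow(n,im,C): return peak(prof(n,im,C,np.linspace(.104,.116,7),.025,lambda i:(i[...,0]+i[...,1])/2-i[...,2]),-150,-80)
def rv(deg): h=np.deg2rad(deg)/2; return np.pi*np.array([np.cos(h),np.sin(h),0])
E
python3 - <<'E'
from h import *
for n in("top","scene"):
    im=cv2.cvtColor(cv2.imread(f"pics/{n}0.png"),cv2.COLOR_BGR2RGB)
    c=center(n,im); C=c[0]; print(n,c)
    for CC in (C,(.5269,-.2535)): print(line_index(n,im,CC,160,40),line_yellow(n,im,CC))
C=np.array([.5269,-.2535])
for off in(0,180):
  for t in range(-150,-29,20):
    p=[C[0]+.08*np.cos(np.deg2rad(t)),C[1]+.08*np.sin(np.deg2rad(t)),.036]
    q=bot.inverse_kinematics(p,rv(t+off)); print(off,t,None if q is None else np.round(q,2))
E
```

```text
top ((0.5268853306770325, -0.2534849941730499), 0.09380007535219193)
(np.float64(155.5938305510903), np.float32(77.00846)) (np.float64(-112.0589565869243), np.float32(81.968124))
(np.float64(155.58522103767461), np.float32(76.946396)) (np.float64(-112.07301822040918), np.float32(81.990585))
scene ((0.5184915661811829, -0.25384944677352905), 0.09782405942678452)
(np.float64(155.79917848435218), np.float32(131.3316)) (np.float64(-109.26142056295942), np.float32(102.154854))
(np.float64(158.69414914286327), np.float32(147.60004)) (np.float64(-113.4719562297461), np.float32(72.45752))
0 -150 [ 1.32  0.92 -1.25  1.91  0.99  1.11  1.75]
0 -130 [ 1.31  0.95 -1.25  1.84  1.01  1.15  2.14]
0 -110 [ 0.26  0.6   0.34  1.84 -0.28  0.74 -2.75]
0 -90 [ 0.3   0.62  0.26  1.77 -0.22  0.77 -2.47]
0 -70 [ 0.32  0.65  0.19  1.71 -0.16  0.8  -2.2 ]
0 -50 [ 0.34  0.66  0.12  1.67 -0.1   0.81 -1.94]
0 -30 [ 0.36  0.67  0.03  1.65 -0.03  0.82 -1.69]
180 -150 [ 0.61  0.52 -0.16  1.95  0.13  0.68 -0.68]
180 -130 [ 0.66  0.55 -0.21  1.88  0.17  0.72 -0.35]
180 -110 [ 0.69  0.6  -0.26  1.81  0.21  0.76 -0.03]
180 -90 [ 0.71  0.64 -0.31  1.74  0.26  0.8   0.27]
180 -70 [ 0.72  0.67 -0.37  1.68  0.31  0.84  0.56]
180 -50 [ 0.73  0.71 -0.45  1.64  0.38  0.88  0.82]
180 -30 [ 0.73  0.73 -0.53  1.62  0.44  0.91  1.09]
```

```bash
cat >> h.py <<'E'
C=np.array([.5269,-.2535])
def pt(t,z,r=.08): return [C[0]+r*np.cos(np.deg2rad(t)),C[1]+r*np.sin(np.deg2rad(t)),z]
def log(*a): print(*a,round(readout.current_time_s(),2),np.round(readout.current_tool_pos(),4),np.round(readout.current_force(),1))
def look(tag,guess,win):
    for n in("top","scene"):
        im=optics.grab_frame(n); cv2.imwrite(f"pics/{n}_{tag}.png",im[:,:,::-1]); print(n,line_index(n,im,C,guess,win),line_yellow(n,im,C))
E
python3 - <<'E'
from h import *
t=-144.4
bot.gripper_to(0.0,10); log("shut",readout.current_gripper_width())
bot.move_ptp(pt(t,.11),rv(t+180)); log("above")
bot.move_l(pt(t,.037),velocity=.08); log("in")
look("in",155,15)
for t in np.arange(-136,-55,8): 
    bot.move_l(pt(t,.037),rv(t+180),velocity=.05); log(t)
E
```

```text
shut 0.0007027218379433828 1.44 [ 0.2282 -0.5819  0.2226] [-0.2  0.3  0.9]
above 2.87 [ 0.4613 -0.3018  0.1104] [ 0.3 -0.6  0.6]
in 3.93 [ 0.4622 -0.3003  0.0374] [ 0.5  1.4 -0.4]
top (np.float64(155.7378017291119), np.float32(8.429146)) (np.float64(-79.80815378576898), np.float32(14.5512))
scene (np.float64(158.7432492337331), np.float32(146.91113)) (np.float64(-88.46599234537183), np.float32(30.2643))
-136 4.42 [ 0.4693 -0.3091  0.0372] [ 0.5  0.7 -0.1]
-128 4.79 [ 0.4774 -0.3163  0.0369] [-0.1 -0.3 -0. ]
-120 5.17 [ 0.4867 -0.3226  0.0369] [0.4 0.7 0.3]
-112 5.54 [ 0.4968 -0.3275  0.0369] [-0.3  1.  -0.1]
-104 5.92 [ 0.5075 -0.331   0.0369] [-0.6  0.2  0.7]
-96 6.29 [ 0.5185 -0.3331  0.037 ] [ 0.3 -0.5 -1. ]
-88 6.67 [ 0.5296 -0.3334  0.037 ] [-0.2  0.1 -0.8]
-80 7.04 [ 0.5407 -0.3323  0.037 ] [ 0.   1.3 -0.1]
-72 7.42 [ 0.5516 -0.3296  0.037 ] [-0.5 -0.3  0.4]
-64 7.79 [ 0.562  -0.3254  0.037 ] [ 0.3 -0.6 -0.5]
-56 8.17 [ 0.5717 -0.3199  0.037 ] [-0.6  0.1  0.2]
```

```bash
python3 - <<'E'
from h import *
q=readout.current_joint_pos()
bot.move_l(pt(-60,.037),rv(120),velocity=.05)
bot.move_l(pt(-60,.13),velocity=.12); 
bot.move_ptp([.35,-.52,.22],rv(60)); log("out")
look("p1",-128,13)
ims=[]
for n in("top","scene"):
    x0,y0,x1,y1=BOX[n]; im=cv2.imread(f"pics/{n}_p1.png"); ims.append(cv2.resize(im[y0:y1,x0:x1],(400,300),interpolation=cv2.INTER_CUBIC))
cv2.imwrite("pics/p1.png",np.hstack(ims))
E
```

```text
out 10.53 [ 0.3516 -0.5185  0.2194] [ 0.9 -0.2  0.6]
top (np.float64(-126.48502393844785), np.float32(66.45215)) (np.float64(-112.0794654836513), np.float32(86.27344))
scene (np.float64(-126.42916052955763), np.float32(116.01834)) (np.float64(-113.63163236058479), np.float32(56.16992))
```

View pics/p1.png

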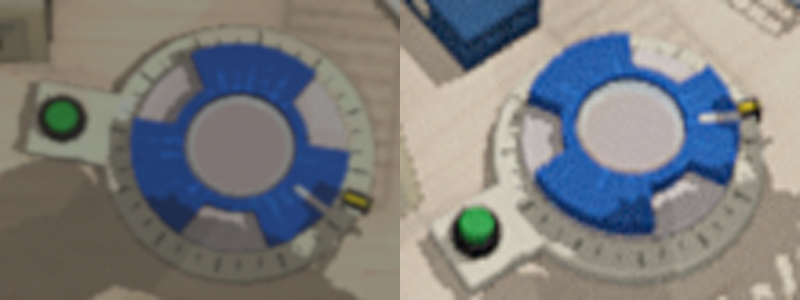

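The picture shows the index, near (320,200) in the left panel, about 13–14° short of the yellow line at (357,200). The dish is undisturbed. I'll push another 11°, then look again.

```bash
cat >> h.py <<'E'
def push(t0,t1,tag,guess):
    bot.move_ptp(pt(t0,.11),rv(t0+180)); bot.move_l(pt(t0,.037),velocity=.08)
    n=max(2,int(np.ceil(abs(t1-t0)/6)))
    for t in np.linspace(t0,t1,n+1)[1:]: bot.move_l(pt(t,.037),rv(t+180),velocity=.03)
    bot.pause(.2); log("pushed")
    b=t1-4*np.sign(t1-t0)
    bot.move_l(pt(b,.037),rv(b+180),velocity=.05); bot.move_l(pt(b,.12),velocity=.12)
    bot.move_ptp([.35,-.52,.22],rv(60)); log("out"); look(tag,guess,9)
    ims=[]
    for n in("top","scene"):
        x0,y0,x1,y1={"top":(300,215,350,265),"scene":(290,190,350,235)}[n]; im=cv2.imread(f"pics/{n}_{tag}.png"); ims.append(cv2.resize(im[y0:y1,x0:x1],(400,400),interpolation=cv2.INTER_CUBIC))
    cv2.imwrite(f"pics/{tag}.png",np.hstack(ims))
E
python3 -c "
from h import *
push(-65,-45,'p2',-115)"
```

```text
pushed 14.6 [ 0.5836 -0.3101  0.0371] [-1.3  0.4 -0.1]
out 16.93 [ 0.3514 -0.5186  0.2193] [0.3 0.8 0.3]
top (np.float64(-115.42742021659679), np.float32(62.0676)) (np.float64(-112.08616426343315), np.float32(86.75886))
scene (np.float64(-115.93013729842644), np.float32(107.55056)) (np.float64(-113.22253867367641), np.float32(51.48298))
```

View pics/p2.png

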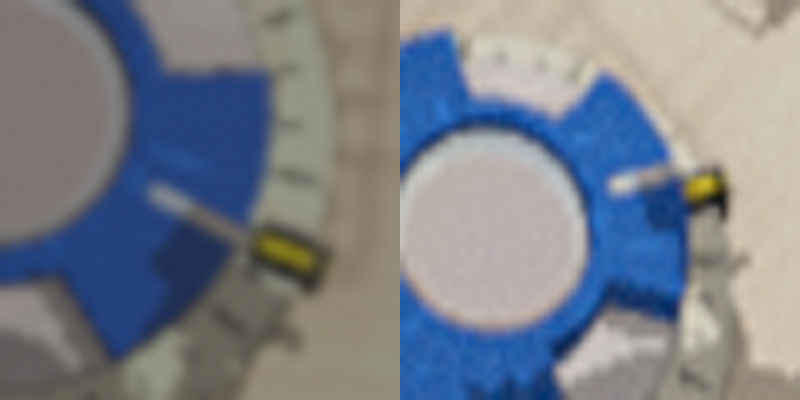

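The index is just clockwise of the yellow line, by about 3° in both views. I'll nudge it 3° further.

```bash
python3 -c "
from h import *
push(-53,-42.0,'p3',-112)"
```

```text
pushed 20.34 [ 0.5863 -0.3072  0.037 ] [ 0.6 -0.2 -0.4]
out 22.68 [ 0.3514 -0.5187  0.2194] [ 0.4 -0.  -0.6]
top (np.float64(-112.53899709014689), np.float32(72.73395)) (np.float64(-112.07301956976387), np.float32(86.59138))
scene (np.float64(-113.20825160655711), np.float32(119.13139)) (np.float64(-113.13511134497826), np.float32(46.975166))
```

View pics/p3.png

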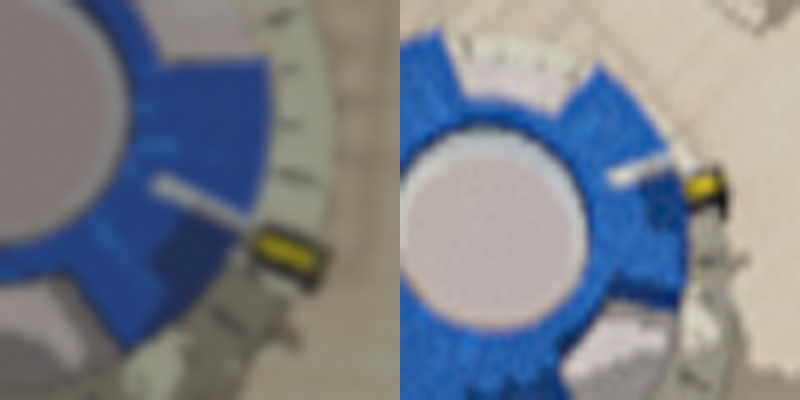

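```bash
python3 -c "
from h import *
print(tri({'top':(238,178),'scene':(237,209)}),tri({'top':(236,200),'scene':(243,236)}))
im=cv2.cvtColor(cv2.imread('pics/top_p3.png'),cv2.COLOR_BGR2RGB);m=masks('top',im,BOX['top'])
g=ray('top',cen(m['green'])[0],.034)[0];y=ray('top',cen(m['yellow'])[0],.025)[0]
print(g,np.hypot(*(g[:2]-C)),y,np.degrees(np.arctan2(*(y[:2]-C)[::-1])))
for a in(0,180):print(bot.inverse_kinematics([g[0]-.003,g[1],.035],rv(a)))
"
```

```text
[ 0.64456838 -0.08964169  0.10061571] [ 0.60776624 -0.07848004  0.01060629]
[ 0.55072492 -0.09753404  0.034     ] 0.15777517835380717 [ 0.4853808  -0.35643429  0.025     ] -111.96699724188788
[ 0.32762075  0.55002306 -0.31325184  1.91419409  0.24830251  0.71473239
 -1.70180064]
[ 0.71458709  0.7015099  -0.86370108  1.88875222  0.68997302  0.88014138
  1.07189212]
```

Nothing is in the way over the button, since the instrument panel is 100 mm high and far enough back. I'll press it now, guided by force.

```bash
python3 - <<'E'
from h import *
x,y=.548,-.0975
bot.move_ptp([x,y,.16],rv(0)); log("over")
bot.move_l([x,y,.045],velocity=.08); log("near"); f0=readout.current_force()[2]
z=.045; prev=None
while z>.02:
    z-=.001; bot.move_l([x,y,z],velocity=.02); bot.pause(.05)
    f=np.mean([readout.current_force()[2] for _ in range(3)])-f0; print(round(z,3),round(readout.current_tool_pos()[2],4),round(f,1))
    if f>9: break
bot.pause(.3); log("down")
bot.move_l([x,y,.16],velocity=.08)
bot.move_ptp([.35,-.52,.22],rv(60)); log("out"); look("end",-112,9)
ims=[]
for n in("top","scene"):
    x0,y0,x1,y1=BOX[n]; im=cv2.imread(f"pics/{n}_end.png"); ims.append(cv2.resize(im[y0:y1,x0:x1],(400,300),interpolation=cv2.INTER_CUBIC))
cv2.imwrite("pics/end.png",np.hstack(ims))
E
```

```text
over 24.5 [ 0.548  -0.0984  0.16  ] [-0.   0.8 -0.4]
near 26.08 [ 0.5484 -0.0976  0.0455] [ 0.9 -0.4 -0.5]
0.044 0.0441 1.1
0.043 0.043 0.4
0.042 0.0419 1.3
0.041 0.041 0.8
0.04 0.0401 1.3
0.039 0.0391 0.5
0.038 0.0381 2.3
0.037 0.0371 3.0
0.036 0.036 4.0
0.035 0.0351 4.1
0.034 0.0344 7.4
0.033 0.0342 16.2
down 29.98 [ 0.5482 -0.0975  0.0342] [-2.9  0.7 15.7]
out 33.44 [ 0.351  -0.5191  0.2199] [-0.4  0.  -0.1]
top (np.float64(-112.57249933240398), np.float32(73.59929)) (np.float64(-112.08302531998883), np.float32(86.421875))
scene (np.float64(-113.19798824999684), np.float32(123.8954)) (np.float64(-113.22274900369106), np.float32(45.038086))
```

View pics/end.png

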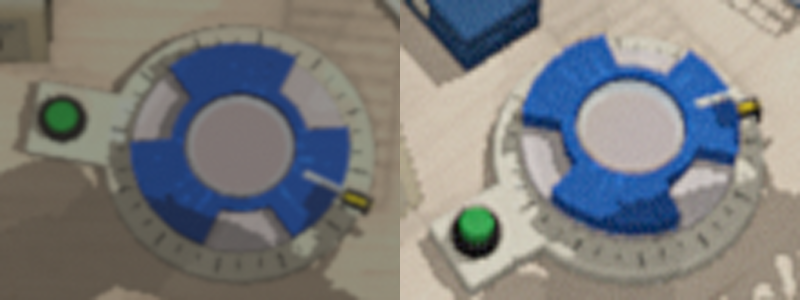

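The button bottomed out at its hard stop after about 6 mm (16 N) and is up again at (62,117) in the left panel. The lines still meet, and the dish is in place.

```bash
python3 -c "
from workcell import job_done
print(job_done())"
```

```text
the job is handed in; nothing more can be done
None
```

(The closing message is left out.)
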